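# Fit the forming sleeve to the bangle bender

## Robot

A 6-joint arm with a two-finger parallel gripper is mounted at the origin on the work surface. World frame = base frame: x ahead of the robot, y to its left, z up, the work surface at z = 0. Lengths are in m, angles in rad, forces in N, time in s.
With the tool pointing down it reaches from about 0.325 to 0.85 m from the base axis. Payload 15.5 kg.
Tool frame: the origin (TCP) lies between the finger pads, 19 mm behind the fingertips; this is the grasp point; z points along the fingers, y is the line along which they close (so a half turn about z gives the same grasp; the last joint's range is limited). The gripper opens to 91 mm and grips with 3 to 60 N. Pads are 32 mm wide; open, the fingers measure 118 mm over their backs; the gripper's body (76 mm by 178 mm) begins 60 mm behind the grasp point.
Start: joints at [1.046, 0.494, 1.345, -0, 1.302, -0.096], TCP at [0.26, 0.568, 0.233] pointing down, gripper open.
Joint ranges: [-2.91, 2.91], [-0.82, 2.16], [0.22, 2.67], [-1.22, 4.37], [0.12, 2.79], [-3.08, 3.08]. Speed limits (rad/s): [1.89, 1.89, 2.57, 3.01, 3.01, 3.01].

## Interface

Orientations are given as a rotation vector (axis times angle).
In Python, from bench import env gives the robot as it stands.
- The arm moves only by the tool carry_out, never from a script. Its argument "series" is a list of rows, each a list of 3 entries, a list of its own where there are three numbers: the shift along the world's x, y, z in m, then the turn, a rotation vector about the world's x, y, z in degrees, then the opening in per cent of the stroke, from 0 (shut) to 100 (fully open). In form: [[[dx, dy, dz], [wx, wy, wz], grip], ...]. A call has 1 to 12 rows; each row is the pose to reach, as a shift and turn from the pose commanded when the call began; what a row does not reach only later rows make up. A row lasts 1/8 s, in which the tool goes at most 62.5 mm and 10.7 degrees, less where a joint would pass 70% of its speed; a pose out of reach is approached as far as the arm can. A call with a gripper value outside its range is refused whole. The fingers move at their own pace and stop on an object; "squeeze" is the grip in N (left out, the last holds). Time passes only in rows, so rows that repeat a pose let the fingers close. It gives the time, the measured TCP pose, the force, the opening and the grip force at its end, in the units of the state.
- env.read_state(): the state, without advancing time (a new reading comes with each control period).
- env.get_image(name): name is "scene" or "top" or "wrist"; returns a dict with "color" (480x640x3 uint8, red, green, blue), "depth" (480x640 float32, m along the optical axis (not along the pixel's ray), 0 where there is no reading), "K" (3x3 intrinsics, pixels), "xyz" and "rotation" of the camera in the world. Camera axes: x right, y up, looking along -z (the intrinsics and any distortion apply to the point x, -y, -z); pixel columns grow to the right and rows downward; lengths in m; the calibration is good to about 2 mm. A picture is of the moment at which its call begins.
- env.job_done(): hands the job in; it is judged then, once.
The state is a dict: "time": time; "joint_positions": joint angles; "qvel": joint speeds; "joint_torque": joint torques, N m; "eef_pos": TCP position; "orientation": TCP orientation; "force": force on the tool from outside, world axes, zero at the start; "moment": the same for the moment, N m; "finger_gap": finger opening in m; "gripper_force": force on a finger pad.
Only numpy, scipy, OpenCV 4.12 (cv2) and the standard library are available. Lean on these libraries where they do the work, as an engineer would, in place of code of your own. Each camera call takes 0.05 s, during which the arm holds its last target. There are 200 camera calls.

## Task

Set up the bender for a large bangle: take the largest of the three forming sleeves off the rack, slide it down over the bender's centre pin and push it past the sprung balls until it clicks and stands fully home on the hub; bear down on it there with a steady 15 N or so for a good second to be sure of it, but do not ram it, never more than 25 N on the hub. Swing the lever right round to its stop, and leave both sleeve and lever there, released. Leave the other sleeves, the bangle, strip, spanner and hammer where they lie.

Things in the scene. Friction and masses are not known exactly. Their poses are not given: they have to be found in the camera images.
- sleeve_large: the sleeve to fit: the largest of three off-white turned acetal sleeves, 56 mm across, 45 mm tall, 105 to 170 g, bore 21.5 mm right through along its z, flared to 30 mm over the lowest 5.5 mm as a lead-in. Stands upright, z up. Origin: centre of its underside. Grip it round the outside, the TCP 25 to 32 mm above its underside
- sleeve_groove (a point): centre of the groove for the balls inside the large sleeve, 14 mm above its underside, all the way round (its turn does not matter). The sleeve slides freely down the pin until it meets the balls 13 mm above the hub; then 6 to 18 N for 3 mm forces them in, then little; from 5 mm above the hub they snap out and draw it down with 3 to 12 N (the click); then it stops hard on the hub
- sleeve_medium: the medium sleeve, 44 mm across, 45 mm tall; stays on its dowel
- sleeve_small: the small sleeve, 33 mm across, 45 mm tall; stays on its dowel
- rack: wooden board, 260 mm (its x) by 85 mm (y), 18 mm thick, flat on the table, with three steel dowels in a row at x = -82, 0 and +82 mm, 14 mm in diameter, 32 mm tall above the board. A sleeve stands loosely over each, on the board; which is where changes. Grip with the fingers closing across the row (along y), lift straight up. Origin: centre of the underside
- bender: bench bender for bangles, bolted down: green base plate 150 mm (x) by 230 mm (y), 12 mm thick, on a 24 mm board. Origin: on the axis of the upright centre pin, at the underside of the green plate. Within 60 mm of the axis nothing but hub and pin stands over 40 mm above this origin; the lever's white follower roller, 78 mm from the axis, is 63 mm high
- pin_axis (a point): point on the pin's axis, 12 mm above the bender's origin. Steel pin, 20 mm thick, tapering to 10 mm over its top 12 mm; two sprung balls stand 3.5 mm out of it, 14 mm above the hub, the round steel seat (52 mm) for the sleeve. The hub's top was locked at some height 24 to 36 mm above this point, not reported: feel for it. The pin rises 62 mm above the hub
- lever (a joint): angle of the bender's lever about the pin axis, in rad: 0 = against its stop (the lever then points along the bender's -y axis), larger = swung anticlockwise seen from above; at pi/2 it points along the bender's +x. Stiff enough to stay where it is left (about 2 N at the handle moves it)
- lever_grip (a point): point on the axis of the lever's upright black handle, which is 24 mm in diameter, 155 mm from the pin axis, and reaches from 46 mm below this point to 23 mm above it
- bangle: copper bangle lying flat, 68 mm across, 22 mm high; leave it
- strip: flat copper strip, 165 x 22 x 5 mm; leave it
- spanner: steel spanner, 180 mm long, 8 mm thick; leave it
- hammer: ball-pein hammer, 260 mm long, wooden handle; leave it
Mind the look-alikes: they are no part of the job. What is shaped like the sleeve_large but black or blue is not meant.

How it is judged:
By the outcome, as a careful person would: the job done as asked, in the order asked, and still so for the second after the job is handed in, with the robot touching nothing.
It also fails if it takes over 69 s, if anything falls off the work surface, if the arm or the gripper's body presses on something with over 40 N, if the wrist force passes 120 N, or if a joint passes its speed limit or range.

## Working session

There is one attempt and no reset: what is moved stays moved. The work goes in short steps, Python scripts to look and compute and a tool call to move; the robot and the scene stay as the last step left them, time stands still between calls to the robot, and variables do not carry over. Pictures are saved under pics/ and viewed, at most 10 in all, crops included, and the job is handed in when it is done.

Besides the shell and the picture viewer there is one more tool, called as name(argument=value, ...) on one line, values as JSON. carry_out: Moves the arm, as the interface text tells. Its arguments: {"type":"object","properties":{"series":{"type":"array"},"squeeze":{"type":"number"}},"required":["series"]}

```bash
ls; mkdir -p pics
cat > h.py <<'E'
import numpy as np, cv2
from bench import env
def snap(n,save=None):
    d=env.get_image(n)
    if save: cv2.imwrite('pics/'+save,d['color'][:,:,::-1])
    return d
def pts(d):
    K=np.array(d['K']);D=d['depth'];v,u=np.mgrid[:480,:640]
    c=np.stack([(u-K[0,2])/K[0,0]*D,-(v-K[1,2])/K[1,1]*D,-D],-1)
    R=np.array(d['rotation']); 
    if R.shape!=(3,3): R=cv2.Rodrigues(R.astype(float))[0]
    return c@R.T+np.array(d['xyz'])
E
python3 - <<'E'
from h import *
s=env.read_state();print(s)
for n in('scene','top'):
    d=snap(n,n+'0.png');np.savez(n+'0.npz',**{k:np.array(v) for k,v in d.items()});print(n,d['K'],d['xyz'],d['rotation'],[k for k in d])
E
```

```text
pics
{'time': 0.0, 'joint_positions': array([ 1.04549107e+00,  4.94211685e-01,  1.34612653e+00, -1.20272765e-05,
        1.30252132e+00, -9.54850396e-02]), 'qvel': array([ 1.43689149e-03, -1.46148261e-03,  4.43804972e-04,  7.81586322e-04,
        3.10585589e-05,  4.08477005e-05]), 'joint_torque': array([-3.52181487e-03, -8.78803968e+01, -3.81867814e+01,  7.01443618e-02,
        5.32036205e-02, -9.93656067e-05]), 'eef_pos': array([0.26025098, 0.56783788, 0.2321221 ]), 'orientation': array([-6.69889611e-01, -3.06895535e+00,  1.90026059e-03]), 'force': array([-1.02531058,  0.39741968,  0.67192157]), 'moment': array([ 0.03764663, -0.03736848, -0.00730679]), 'gripper_force': 0.0, 'finger_gap': 0.09099807661845236}
scene [[447.10686857   0.         324.93606464]
 [  0.         447.10686857 240.6521126 ]
 [  0.           0.           1.        ]] [1.04492241 0.52889074 0.66303261] [0.4275592  1.11882601 2.24414988] ['color', 'depth', 'K', 'xyz', 'rotation']
top [[442.70726225   0.         325.23733515]
 [  0.         442.70726225 235.35786857]
 [  0.           0.           1.        ]] [ 0.40874384 -0.09212724  1.18857915] [ 0.11884675 -0.11229075 -1.59309459] ['color', 'depth', 'K', 'xyz', 'rotation']
```

View pics/top0.png

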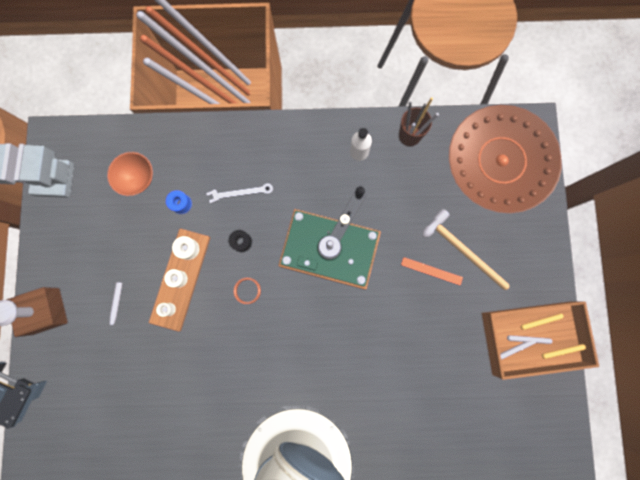

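View pics/scene0.png

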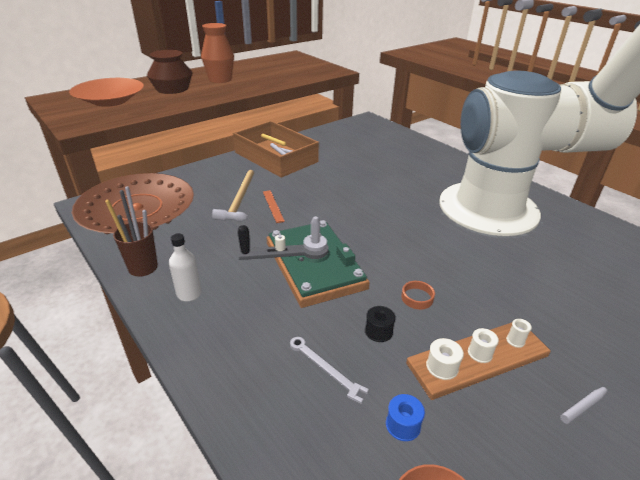

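The top view shows the large white sleeve at (185,247) at the upper end of the rack. The bender pin is at (330,246), and the lever points up and right to its black handle at (360,192). In the scene view the black and blue look-alikes stand apart, and the tall pin is at (316,230).

Run:
```python
from h import *
d={k:v for k,v in np.load('top0.npz').items()};P=pts(d);c=d['color'].astype(int);hsv=cv2.cvtColor(d['color'],cv2.COLOR_RGB2HSV)
v,u=np.mgrid[:480,:640]
def box(a,b,e,f): return (u>=a)&(u<b)&(v>=e)&(v<f)
def circ(m):
    q=P[m][:,:2].astype(np.float32); (x,y),r=cv2.minEnclosingCircle((q*1000).reshape(-1,1,2)); return x,y,r,len(q),P[m][:,2].mean()
print('table z',np.median(P[box(100,500,340,400)][:,2]))
for n,b in(('L',(165,205,230,262)),('M',(160,190,266,290)),('S',(152,178,300,320))):
    m=box(*b)&(P[...,2]>.05)&(P[...,2]<.08);print(n,circ(m))
m=box(140,215,225,335)&(hsv[...,1]>70)&(P[...,2]<.04)&(P[...,2]>.008);print('rack',cv2.minAreaRect((P[m][:,:2]*1000).astype(np.float32)))
m=box(275,385,205,290)&(P[...,2]>.012)&(P[...,2]<.045);print('bender',cv2.minAreaRect((P[m][:,:2]*1000).astype(np.float32)))
m=box(315,345,230,262)
for lo,hi in((.05,.08),(.085,.112),(.112,.15)):
    k=m&(P[...,2]>lo)&(P[...,2]<hi); print('pin',lo,k.sum(),k.any() and circ(k), k.any() and np.percentile(P[k][:,2],[5,50,95]))
m=box(348,372,180,204)&(c.sum(2)<150)&(P[...,2]>.03);print('handle',circ(m),np.percentile(P[m][:,2],[5,50,95]))
k=m&(P[...,2]>P[m][:,2].max()-.02);print('htop',circ(k))
m=box(336,354,210,228)&(P[...,2]>.06);print('roller',circ(m))
s=np.load('scene0.npz')['color'][170:310,220:380,::-1];t=d['color'][180:300,265:395,::-1]
cv2.imwrite('pics/crop1.png',np.hstack([cv2.resize(s,(400,350),interpolation=2),cv2.resize(t,(379,350),interpolation=2)]))
```

```text
table z -0.00019413403561185927
L (554.2122192382812, 275.8978271484375, 28.3973331451416, 347, np.float64(0.06186401991656768))
M (476.3389587402344, 299.8664245605469, 23.03192901611328, 219, np.float64(0.06078953737164675))
S (397.5506896972656, 323.1842346191406, 16.979413986206055, 110, np.float64(0.0600652955459257))
rack ((475.9140625, 299.61834716796875), (86.9281997680664, 259.9576110839844), 73.09349822998047)
bender ((546.079833984375, -99.66763305664062), (240.3965606689453, 160.78330993652344), 73.88363647460938)
pin 0.05 435 (549.6475219726562, -100.20662689208984, 55.4171257019043, 435, np.float64(0.06367418129138959)) [0.05129115 0.06856882 0.0739047 ]
pin 0.085 14 (541.45361328125, -99.47445678710938, 8.74637222290039, 14, np.float64(0.09534726568118303)) [0.08662093 0.09253285 0.10959826]
pin 0.112 56 (545.5685424804688, -99.69556427001953, 9.817567825317383, 56, np.float64(0.12734077241544733)) [0.11848012 0.12790838 0.13491024]
handle (545.149658203125, -131.8031768798828, 142.0590362548828, 33, np.float64(0.14203853824646406)) [0.08888205 0.1133207  0.12174119]
htop (408.74383544921875, -92.12723541259766, 9.999999747378752e-05, 1, np.float64(1.1885791501226228))
roller (515.6403198242188, -117.81600952148438, 109.93994903564453, 69, np.float64(0.10127474606124366))
```

View pics/crop1.png

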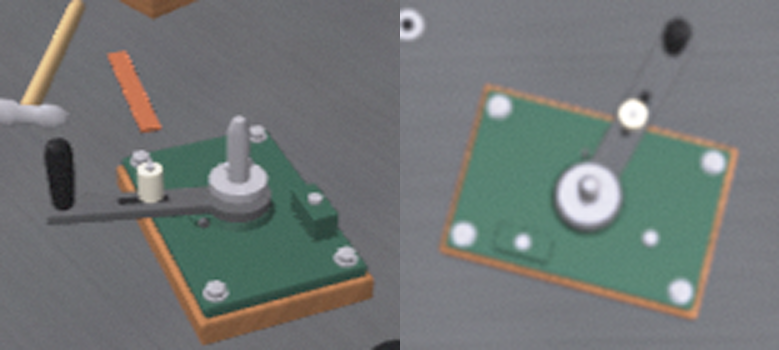

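The crop shows the lever pointing ahead and to the right. It also shows a stop bolt at right-rear of the plate (crop 651,237) and a block at left-rear (crop 520,242). So the stop lies clockwise, with the bender's -y pointing at about -106° in the world. The sizes fit: sleeve radius 28.4 mm, rack 260 × 87 mm, row spacing about 82 mm, and the pin at the plate centre. I'll move above the sleeve now.

carry_out(series=[[[0.03, -0.03, 0], [0, 0, 1], 100], [[0.07, -0.07, 0], [0, 0, 2], 100], [[0.11, -0.11, 0], [0, 0, 3], 100], [[0.15, -0.15, 0], [0, 0, 4], 100], [[0.19, -0.19, -0.01], [0, 0, 5], 100], [[0.23, -0.23, -0.01], [0, 0, 6], 100], [[0.27, -0.27, -0.02], [0, 0, 7], 100], [[0.294, -0.292, -0.02], [0, 0, 7.8], 100], [[0.294, -0.292, -0.02], [0, 0, 7.8], 100], [[0.294, -0.292, -0.02], [0, 0, 7.8], 100]], squeeze=25)

```text
time: 1.35
eef_pos: [0.5539, 0.2764, 0.2125]
orientation: [-0.46, -3.107, 0.0]
force: [-0.3, 0.3, 1.1]
finger_gap: 0.0913
gripper_force: 0.0
```

Run:
```python
from h import *
d=snap('wrist','w1.png');P=pts(d);np.savez('w1.npz',P=P,color=d['color'])
s=env.read_state();print(s['time'],s['eef_pos'],s['orientation'],d['xyz'])
m=(P[...,2]>.055)&(P[...,2]<.072)&(np.hypot(P[...,0]-.554,P[...,1]-.276)<.04)
q=(P[m][:,:2]*1000).astype(np.float32);print(cv2.minEnclosingCircle(q.reshape(-1,1,2)),len(q),np.percentile(P[m][:,2],[5,50,95]))
```

```text
1.4 [0.55368633 0.27675036 0.21259234] [-4.58825982e-01 -3.10731273e+00  1.47996326e-04] [0.47702175 0.2994268  0.36466794]
((553.7186889648438, 278.644287109375), 28.044530868530273) 2453 [0.06092271 0.0630267  0.06420984]
```

View pics/w1.png

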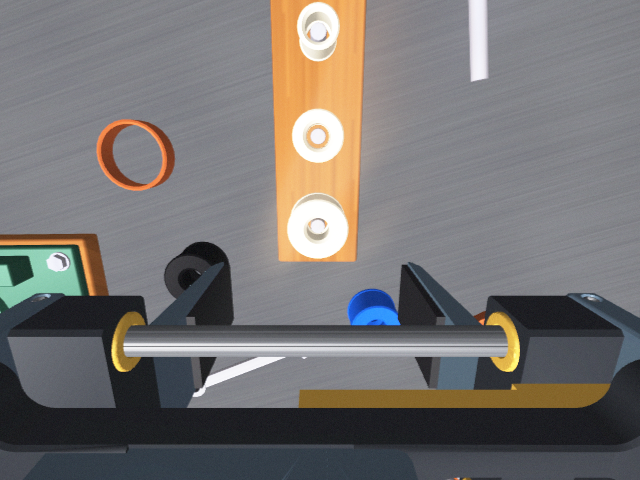

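The wrist view shows the large sleeve at (318,226), with the medium and small ones beyond it. It sits midway between the fingers at about 215 and 415. The blue and black look-alikes are clear of the gripper. The sleeve measures (0.5537, 0.278), so I'll descend and grip.

carry_out(series=[[[0, 0.001, -0.04], [0, 0, 0], 100], [[0, 0.001, -0.09], [0, 0, 0], 100], [[0, 0.001, -0.13], [0, 0, 0], 100], [[0, 0.001, -0.15], [0, 0, 0], 100], [[0, 0.001, -0.166], [0, 0, 0], 100], [[0, 0.001, -0.166], [0, 0, 0], 100], [[0, 0.001, -0.166], [0, 0, 0], 55], [[0, 0.001, -0.166], [0, 0, 0], 50], [[0, 0.001, -0.166], [0, 0, 0], 50], [[0, 0.001, -0.166], [0, 0, 0], 50], [[0, 0.001, -0.166], [0, 0, 0], 50], [[0, 0.001, -0.166], [0, 0, 0], 50]], squeeze=25)

```text
time: 2.9
eef_pos: [0.5546, 0.2772, 0.0471]
orientation: [0.46, 3.107, 0.0]
force: [-1.0, -0.4, 5.4]
finger_gap: 0.0554
gripper_force: 25.0
```

carry_out(series=[[[0, 0, 0.01], [0, 0, 0], 45], [[0, 0, 0.03], [0, 0, 0], 45], [[0, 0, 0.07], [0, 0, 0], 45], [[0, 0, 0.12], [0, 0, 0], 45], [[0, 0, 0.15], [0, 0, 0], 45], [[0, 0, 0.15], [0, 0, 0], 45]], squeeze=30)

```text
time: 3.65
eef_pos: [0.5555, 0.2775, 0.1995]
orientation: [0.459, 3.104, 0.003]
force: [0.8, 0.9, -2.3]
finger_gap: 0.055
gripper_force: 30.0
```

Run:
```python
from h import *
d=snap('wrist','w2.png');P=pts(d)
s=env.read_state();e=s['eef_pos'];print(s['time'],e,s['force'],s['finger_gap'],s['orientation'])
m=(np.hypot(P[...,0]-e[0],P[...,1]-e[1])<.035)&(abs(P[...,2]-e[2]-.017)<.006)&(d['color'].min(2)>150)
q=(P[m][:,:2]*1000).astype(np.float32);print(len(q),cv2.minEnclosingCircle(q.reshape(-1,1,2)) if len(q) else 0,np.percentile(P[m][:,2],[5,50,95]) if len(q) else 0)
```

```text
3.7 [0.55462378 0.27721889 0.19761388] [-0.15080347 -1.20196261 -2.08937686] 0.055661859649045374 [4.59386788e-01 3.10634902e+00 1.21330701e-03]
6239 ((554.3030395507812, 277.5523376464844), 28.488229751586914) [0.21371395 0.21541223 0.21639731]
```

View pics/w2.png

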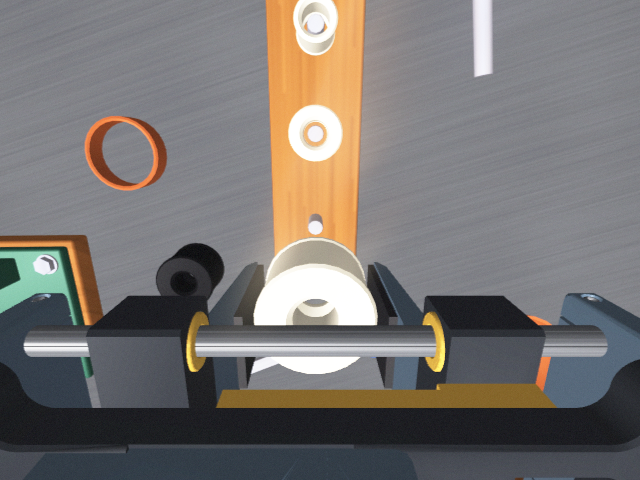

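The sleeve is held centred, within 0.5 mm of the TCP, and its underside is 27 mm below the TCP. I'll go beside the pin for a close look.

carry_out(series=[[[0.005, -0.03, 0], [0, 0, 0], 45], [[0.01, -0.07, 0], [0, 0, 0], 45], [[0.02, -0.12, 0], [0, 0, 0], 45], [[0.03, -0.17, 0], [0, 0, 0], 45], [[0.04, -0.22, 0], [0, 0, 0], 45], [[0.05, -0.27, 0], [0, 0, 0], 45], [[0.055, -0.32, 0], [0, 0, 0], 45], [[0.06, -0.36, 0], [0, 0, 0], 45], [[0.061, -0.377, 0], [0, 0, 0], 45], [[0.061, -0.377, 0], [0, 0, 0], 45], [[0.061, -0.377, 0], [0, 0, 0], 45]])

```text
time: 5.08
eef_pos: [0.615, -0.0987, 0.1962]
orientation: [-0.458, -3.107, -0.001]
force: [-0.6, -0.1, -1.2]
finger_gap: 0.0551
gripper_force: 30.0
```

Run:
```python
from h import *
d=snap('wrist','w3.png');P=pts(d);np.savez('w3.npz',P=P,color=d['color'])
s=env.read_state();e=s['eef_pos'];print(s['time'],e,s['force'],s['finger_gap'],d['xyz'])
r=np.hypot(P[...,0]-.5456,P[...,1]+.0997)
def C(m): q=(P[m][:,:2]*1000).astype(np.float32); return len(q),cv2.minEnclosingCircle(q.reshape(-1,1,2)) if len(q) else 0,np.percentile(P[m][:,2],[5,50,95]) if len(q) else 0
print('top',C((r<.02)&(P[...,2]>.118)&(P[...,2]<.14)))
print('pin',C((r<.02)&(P[...,2]>.085)&(P[...,2]<.118)))
print('hub',C((r<.034)&(P[...,2]>.055)&(P[...,2]<.077)))
m=(r<.024)&(r>.017)&(P[...,2]>.055)&(P[...,2]<.077);print('hubring',m.sum(),np.percentile(P[m][:,2],[10,50,90]))
m=(r<.034)&(P[...,2]>.055)&(P[...,2]<.09);print(np.histogram(P[m][:,2],bins=np.arange(.055,.09,.002)))
m=(r>.12)&(r<.19)&(P[...,2]>.06)&(P[...,2]<.15)&(d['color'].max(2)<90);print('handle',C(m))
```

```text
5.125 [ 0.61515154 -0.09854649  0.19640487] [-0.19002107  0.24043746 -1.33729374] 0.05560328084670197 [ 0.5381821  -0.07580732  0.34843196]
top (759, ((545.4134521484375, -97.6456527709961), 10.010860443115234), array([0.12172572, 0.12886412, 0.13389439]))
pin (106, ((545.341796875, -97.31102752685547), 13.192280769348145), array([0.08611591, 0.08976705, 0.1135605 ]))
hub (2582, ((545.6931762695312, -99.04161834716797), 29.938722610473633), array([0.06999183, 0.07125226, 0.07240803]))
hubring 1470 [0.07035289 0.07127585 0.07217538]
(array([  18,    0,    0,    0,    0,    0,    2,  936, 1607,   18,    1,
          2,    2,    3,    2,   15,   32]), array([0.055, 0.057, 0.059, 0.061, 0.063, 0.065, 0.067, 0.069, 0.071,
       0.073, 0.075, 0.077, 0.079, 0.081, 0.083, 0.085, 0.087, 0.089]))
handle (13, ((684.5262451171875, -169.53323364257812), 2.819167137145996), array([0.11218506, 0.11697187, 0.11840404]))
```

View pics/w3.png

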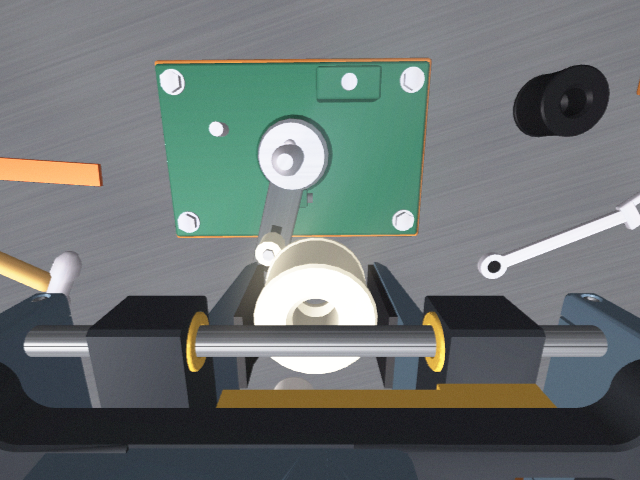

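The wrist view shows the pin top at (287,160) on its bright hub at (293,155), with the lever running down to the roller at (268,250). The stop bolt is at (218,129). The pin is at (0.5455, -0.098), and the hub top is at z ≈ 0.071, within the stated range. I'll move over the pin and lower past the taper.

carry_out(series=[[[-0.03, 0, 0], [0, 0, 0], 45], [[-0.06, 0, 0], [0, 0, 0], 45], [[-0.0695, 0, 0], [0, 0, 0], 45], [[-0.0695, 0, 0], [0, 0, 0], 45], [[-0.0695, 0, 0], [0, 0, 0], 45], [[-0.0695, 0, -0.015], [0, 0, 0], 45], [[-0.0695, 0, -0.03], [0, 0, 0], 45], [[-0.0695, 0, -0.037], [0, 0, 0], 45], [[-0.0695, 0, -0.044], [0, 0, 0], 45], [[-0.0695, 0, -0.05], [0, 0, 0], 45], [[-0.0695, 0, -0.05], [0, 0, 0], 45]], squeeze=55)

```text
time: 6.5
eef_pos: [0.546, -0.0996, 0.1465]
orientation: [-0.46, -3.108, -0.001]
force: [0.8, 2.2, -2.2]
finger_gap: 0.0551
gripper_force: 55.0
```

Run:
```python
from h import *
for i in range(1):
    s=env.read_state();print(s['time'],s['eef_pos'],s['force'],s['moment'])
```

```text
6.5 [ 0.54600644 -0.09960391  0.1464792 ] [ 0.78339756  2.16352996 -2.15162743] [ 0.42172828 -0.11976768  0.01951264]
```

carry_out(series=[[[0, 0.001, -0.005], [0, 0, 0], 45], [[0, 0.001, -0.012], [0, 0, 0], 45], [[0, 0.001, -0.019], [0, 0, 0], 45], [[0, 0.001, -0.025], [0, 0, 0], 45], [[0, 0.001, -0.03], [0, 0, 0], 45], [[0, 0.001, -0.03], [0, 0, 0], 45]])

```text
time: 7.25
eef_pos: [0.5461, -0.0985, 0.116]
orientation: [-0.46, -3.108, -0.001]
force: [5.2, 6.5, -6.3]
finger_gap: 0.0549
gripper_force: 55.0
```

carry_out(series=[[[0.0007, 0.0007, 0], [0, 0, 0], 45], [[0.0007, 0.0007, 0], [0, 0, 0], 45], [[0.0007, 0.0007, 0], [0, 0, 0], 45]])

```text
time: 7.62
eef_pos: [0.5465, -0.0983, 0.1166]
orientation: [-0.46, -3.108, 0.0]
force: [0.2, 1.4, -2.0]
finger_gap: 0.0548
gripper_force: 55.0
```

Run:
```python
from h import *
s=env.read_state();print(s['time'],s['eef_pos'],s['force'],s['moment'])
```

```text
7.625 [ 0.54646524 -0.09829435  0.11660281] [ 0.22485729  1.44161058 -2.0204725 ] [0.05796419 0.00165828 0.04271975]
```

carry_out(series=[[[0, 0.0003, -0.002], [0, 0, 0], 45], [[0, 0.0003, -0.004], [0, 0, 0], 45], [[0, 0.0003, -0.006], [0, 0, 0], 45], [[0, 0.0003, -0.007], [0, 0, 0], 45], [[0, 0.0003, -0.007], [0, 0, 0], 45]])

```text
time: 8.25
eef_pos: [0.5467, -0.0979, 0.1098]
orientation: [0.459, 3.108, -0.0]
force: [0.3, -0.7, 2.0]
finger_gap: 0.0549
gripper_force: 55.0
```

carry_out(series=[[[0, 0, -0.001], [0, 0, 0], 45], [[0, 0, -0.002], [0, 0, 0], 45], [[0, 0, -0.003], [0, 0, 0], 45], [[0, 0, -0.003], [0, 0, 0], 45]])

```text
time: 8.75
eef_pos: [0.5464, -0.0978, 0.1064]
orientation: [-0.46, -3.107, -0.0]
force: [0.2, -0.1, -0.9]
finger_gap: 0.0555
gripper_force: 55.0
```

carry_out(series=[[[0, 0, -0.001], [0, 0, 0], 45], [[0, 0, -0.002], [0, 0, 0], 45], [[0, 0, -0.003], [0, 0, 0], 45], [[0, 0, -0.003], [0, 0, 0], 45]])

```text
time: 9.25
eef_pos: [0.5463, -0.0977, 0.1033]
orientation: [-0.459, -3.107, -0.0]
force: [1.9, -0.5, -10.4]
finger_gap: 0.0546
gripper_force: 55.0
```

carry_out(series=[[[0, 0, -0.001], [0, 0, 0], 45], [[0, 0, -0.002], [0, 0, 0], 45], [[0, 0, -0.0025], [0, 0, 0], 45], [[0, 0, -0.003], [0, 0, 0], 45], [[0, 0, -0.003], [0, 0, 0], 45]])

```text
time: 9.88
eef_pos: [0.5466, -0.0978, 0.1008]
orientation: [0.46, 3.108, -0.0]
force: [1.0, 0.8, -7.0]
finger_gap: 0.055
gripper_force: 55.0
```

carry_out(series=[[[0, 0, -0.0005], [0, 0, 0], 45], [[0, 0, -0.001], [0, 0, 0], 45], [[0, 0, -0.001], [0, 0, 0], 45]])

```text
time: 10.25
eef_pos: [0.5468, -0.0979, 0.1001]
orientation: [0.46, 3.107, -0.0]
force: [-1.9, 0.9, 4.7]
finger_gap: 0.0551
gripper_force: 55.0
```

carry_out(series=[[[0, 0, -0.0003], [0, 0, 0], 45], [[0, 0, -0.0003], [0, 0, 0], 45], [[0, 0, -0.0003], [0, 0, 0], 45]])

```text
time: 10.62
eef_pos: [0.5468, -0.0979, 0.1001]
orientation: [0.459, 3.107, -0.0]
force: [-4.3, 0.9, 11.5]
finger_gap: 0.0552
gripper_force: 55.0
```

carry_out(series=[[[-0.0002, 0, -0.0001], [0, 0, 0], 45], [[-0.0002, 0, -0.0001], [0, 0, 0], 45], [[-0.0002, 0, -0.0001], [0, 0, 0], 45]])

```text
time: 11.0
eef_pos: [0.5468, -0.0979, 0.1]
orientation: [0.459, 3.107, -0.0]
force: [-2.1, 1.3, 12.5]
finger_gap: 0.0553
gripper_force: 55.0
```

carry_out(series=[[[-0.0001, 0, -0.0001], [0, 0, 0], 45], [[-0.0001, 0, -0.0001], [0, 0, 0], 45], [[-0.0001, 0, -0.0001], [0, 0, 0], 45], [[-0.0001, 0, -0.0001], [0, 0, 0], 45], [[-0.0001, 0, -0.0001], [0, 0, 0], 45], [[-0.0001, 0, -0.0001], [0, 0, 0], 45], [[-0.0001, 0, -0.0001], [0, 0, 0], 45], [[-0.0001, 0, -0.0001], [0, 0, 0], 45], [[-0.0001, 0, -0.0001], [0, 0, 0], 45], [[-0.0001, 0, -0.0001], [0, 0, 0], 45], [[-0.0001, 0, -0.0001], [0, 0, 0], 45], [[-0.0001, 0, -0.0001], [0, 0, 0], 45]])

```text
time: 12.5
eef_pos: [0.5468, -0.0979, 0.1001]
orientation: [0.459, 3.106, -0.0]
force: [-3.8, 1.9, 13.1]
finger_gap: 0.0548
gripper_force: 55.0
```

Run:
```python
from h import *
s=env.read_state();print(s['time'],s['eef_pos'],s['force'],s['moment'])
d=snap('wrist','w4.png');P=pts(d)
e=s['eef_pos'];q=P[(np.hypot(P[...,0]-e[0],P[...,1]-e[1])<.027)&(abs(P[...,2]-e[2]-.017)<.008)&(d['color'].min(2)>150)]
print(len(q),np.percentile(q[:,2],[5,50,95]))
s=env.read_state();print(s['time'],s['eef_pos'],s['force'])
```

```text
12.5 [ 0.54679307 -0.09791388  0.10006209] [-3.76563616  1.89145805 13.08791095] [0.32548285 0.5336801  0.01561382]
5460 [0.1147203  0.11611112 0.11718314]
12.55 [ 0.54678054 -0.09790615  0.10004741] [-3.30149895  1.80537316 13.22774242]
```

carry_out(series=[[[0, 0, -0.0001], [0, 0, 0], 45], [[0, 0, -0.0001], [0, 0, 0], 45], [[0, 0, -0.0001], [0, 0, 0], 45], [[0, 0, -0.0001], [0, 0, 0], 45], [[0, 0, -0.0001], [0, 0, 0], 45], [[0, 0, -0.0001], [0, 0, 0], 45], [[0, 0, -0.0001], [0, 0, 0], 45], [[0, 0, -0.0001], [0, 0, 0], 45], [[0, 0, -0.0001], [0, 0, 0], 45], [[0, 0, -0.0001], [0, 0, 0], 45], [[0, 0, -0.0001], [0, 0, 0], 45], [[0, 0, -0.0001], [0, 0, 0], 45]])

```text
time: 14.05
eef_pos: [0.5468, -0.0979, 0.1001]
orientation: [0.459, 3.106, -0.0]
force: [-3.8, 1.4, 15.4]
finger_gap: 0.0552
gripper_force: 55.0
```

carry_out(series=[[[0, 0, 0.0003], [0, 0, 0], 45], [[0, 0, 0.0005], [0, 0, 0], 45], [[0, 0, 0.0005], [0, 0, 0], 80], [[0, 0, 0.0005], [0, 0, 0], 80], [[0, 0, 0.0005], [0, 0, 0], 80], [[0, 0, 0.0005], [0, 0, 0], 80], [[0, 0, 0.01], [0, 0, 0], 80], [[0, 0, 0.03], [0, 0, 0], 80], [[0, 0, 0.06], [0, 0, 0], 80], [[0, 0, 0.1], [0, 0, 0], 80], [[0, 0, 0.13], [0, 0, 0], 80], [[0, 0, 0.13], [0, 0, 0], 80]], squeeze=20)

```text
time: 15.55
eef_pos: [0.5474, -0.0981, 0.2319]
orientation: [0.459, 3.103, -0.001]
force: [0.5, 1.2, -0.1]
finger_gap: 0.0726
gripper_force: 0.0
```

Run:
```python
from h import *
s=env.read_state();print(s['time'],s['eef_pos'],s['force'])
c0=np.array([.546,-.098])
for n in('wrist','top'):
    d=snap(n,n+'5.png');P=pts(d);r=np.hypot(P[...,0]-c0[0],P[...,1]-c0[1]);z=P[...,2]
    m=(r<.032)&(z>.1)&(z<.122)&(d['color'].min(2)>150);q=(P[m][:,:2]*1000).astype(np.float32)
    print(n,len(q),cv2.minEnclosingCircle(q.reshape(-1,1,2)) if len(q) else 0,np.percentile(P[m][:,2],[5,50,95]) if len(q) else 0)
    m=(r>.13)&(r<.18)&(z>.06)&(z<.15)&(P[...,0]>.6)&(d['color'].max(2)<90)
    if m.any(): q=(P[m][:,:2]*1000).astype(np.float32);print('handle',len(q),cv2.minEnclosingCircle(q.reshape(-1,1,2)),np.percentile(P[m][:,2],[2,50,98]),q.mean(0))
```

```text
15.55 [ 0.54743719 -0.09813341  0.23194738] [ 0.53941472  1.18200415 -0.08024586]
wrist 3091 ((545.5906372070312, -97.5776596069336), 28.11978530883789) [0.11374608 0.11604528 0.11727149]
handle 757 ((677.0587158203125, -176.39370727539062), 12.202217102050781) [0.07699627 0.10486668 0.12035155] [ 670.5331 -173.2496]
top 101 ((533.586181640625, -96.74055480957031), 23.71058464050293) [0.11229349 0.11562108 0.11848822]
```

The sleeve stands home: its top is at z = 0.116, so the hub is at 0.071. The handle axis is near (0.679, -0.1775), its top at z ≈ 0.120. Next I'll grip the handle.

carry_out(series=[[[0.04, -0.024, 0], [0, 0, -5], 80], [[0.085, -0.05, 0], [0, 0, -10], 80], [[0.12, -0.072, 0], [0, 0, -14], 80], [[0.1315, -0.0795, 0], [0, 0, -14], 80], [[0.1315, -0.0795, -0.03], [0, 0, -14], 80], [[0.1315, -0.0795, -0.07], [0, 0, -14], 80], [[0.1315, -0.0795, -0.11], [0, 0, -14], 80], [[0.1315, -0.0795, -0.133], [0, 0, -14], 80], [[0.1315, -0.0795, -0.133], [0, 0, -14], 80]])

```text
time: 16.77
eef_pos: [0.6761, -0.1768, 0.0933]
orientation: [-0.834, -3.024, -0.001]
force: [0.5, 0.1, 0.8]
finger_gap: 0.0732
gripper_force: 0.0
```

Run:
```python
from h import *
s=env.read_state();e=s['eef_pos'];print(s['time'],e,s['force'],s['joint_positions'])
d=snap('wrist','w6.png');P=pts(d);z=P[...,2]
m=(np.hypot(P[...,0]-e[0],P[...,1]-e[1])<.022)&(z>.05)&(z<.14)
print(m.sum());q=(P[m][:,:2]*1000).astype(np.float32);print(cv2.minEnclosingCircle(q.reshape(-1,1,2)),np.percentile(P[m][:,2],[2,50,98]))
```

```text
16.775 [ 0.67606919 -0.17677762  0.09329376] [0.53563965 0.10881221 0.80930877] [-3.41137744e-01  7.37299966e-01  1.27635827e+00 -1.77891921e-05
  1.13321720e+00 -1.37385699e+00]
3960
((675.577880859375, -175.4274444580078), 21.590179443359375) [0.05193086 0.07774199 0.11917937]
```

View pics/w6.png

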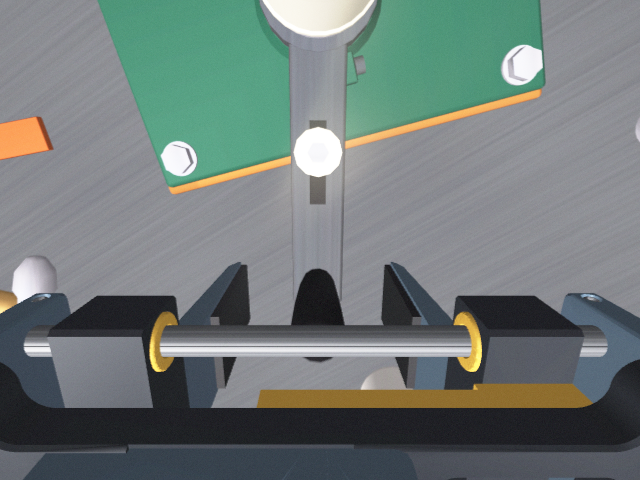

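The lever runs straight up the image from the handle at (318,315), centred between the pads. The stop side is clear apart from low objects. I'll close on the handle and compute the arc shifts.

carry_out(series=[[[0.001, 0, 0.002], [0, 0, 0], 50], [[0.001, 0, 0.002], [0, 0, 0], 30], [[0.001, 0, 0.002], [0, 0, 0], 20], [[0.001, 0, 0.002], [0, 0, 0], 20], [[0.001, 0, 0.002], [0, 0, 0], 20]], squeeze=8)

```text
time: 17.45
eef_pos: [0.6788, -0.1773, 0.0982]
orientation: [0.835, 3.029, -0.0]
force: [-0.2, 0.1, 0.4]
finger_gap: 0.0256
gripper_force: 0.0
```

Run:
```python
from h import *
s=env.read_state();e=s['eef_pos'];print(s['time'],e,s['force'],s['finger_gap'])
v=e[:2]-[.5456,-.098];a=np.arctan2(v[1],v[0]);r=np.hypot(*v);print(r,np.degrees(a))
for t in (3,9,16,23,30,37,44,51,58,64,68,71,73,74,75,76,77):
    b=a-np.radians(t);print(t,np.round([r*np.cos(b)-v[0],r*np.sin(b)-v[1]],4))
```

```text
17.45 [ 0.67881336 -0.17734069  0.09819648] [-0.23698546  0.05201044  0.39389485] 0.02555281916834614
0.15505077678683102 -30.777652452773843
3 [-0.0043 -0.0069]
9 [-0.0141 -0.0199]
16 [-0.027  -0.0336]
23 [-0.0416 -0.0457]
30 [-0.0575 -0.056 ]
37 [-0.0746 -0.0642]
44 [-0.0925 -0.0703]
51 [-0.111  -0.0741]
58 [-0.1299 -0.0757]
64 [-0.1461 -0.0752]
68 [-0.1569 -0.0739]
71 [-0.1649 -0.0724]
73 [-0.1701 -0.0712]
74 [-0.1728 -0.0706]
75 [-0.1754 -0.0699]
76 [-0.178  -0.0691]
77 [-0.1806 -0.0683]
```

carry_out(series=[[[0, 0, 0], [0, 0, 0], 20], [[-0.0043, -0.0069, 0], [0, 0, -3], 20], [[-0.0141, -0.0199, 0], [0, 0, -9], 20], [[-0.027, -0.0336, 0], [0, 0, -16], 20], [[-0.0416, -0.0457, 0], [0, 0, -23], 20], [[-0.0575, -0.056, 0], [0, 0, -30], 20], [[-0.0746, -0.0642, 0], [0, 0, -37], 20], [[-0.0925, -0.0703, 0], [0, 0, -44], 20], [[-0.111, -0.0741, 0], [0, 0, -51], 20], [[-0.1299, -0.0757, 0], [0, 0, -58], 20], [[-0.1461, -0.0752, 0], [0, 0, -64], 20], [[-0.1461, -0.0752, 0], [0, 0, -64], 20]])

```text
time: 18.95
eef_pos: [0.5319, -0.2523, 0.0981]
orientation: [-2.312, -2.125, 0.0]
force: [-1.0, 2.4, -1.3]
finger_gap: 0.0234
gripper_force: 8.0
```

carry_out(series=[[[-0.0054, 0.0006, 0], [0, 0, -2], 20], [[-0.0108, 0.0013, 0], [0, 0, -4], 20], [[-0.015, 0.002, 0], [0, 0, -5.5], 20], [[-0.0188, 0.0028, 0], [0, 0, -7], 20], [[-0.0214, 0.0034, 0], [0, 0, -8], 20], [[-0.024, 0.004, 0], [0, 0, -9], 20], [[-0.024, 0.004, 0], [0, 0, -9], 20]])

```text
time: 19.82
eef_pos: [0.5084, -0.2484, 0.0981]
orientation: [-2.473, -1.937, 0.0]
force: [-1.3, 3.5, 2.2]
finger_gap: 0.0234
gripper_force: 8.0
```

carry_out(series=[[[-0.0013, 0.0003, 0], [0, 0, -0.5], 20], [[-0.0026, 0.0007, 0], [0, 0, -1], 20], [[-0.0039, 0.001, 0], [0, 0, -1.5], 20], [[-0.0052, 0.0014, 0], [0, 0, -2], 20], [[-0.0052, 0.0014, 0], [0, 0, -2], 20]])

```text
time: 20.45
eef_pos: [0.5034, -0.2471, 0.0981]
orientation: [-2.506, -1.894, 0.0]
force: [-0.2, 3.6, 2.0]
finger_gap: 0.0232
gripper_force: 8.0
```

carry_out(series=[[[-0.0007, 0.0003, 0], [0, 0, -0.2], 20], [[-0.0014, 0.0005, 0], [0, 0, -0.5], 20], [[-0.002, 0.0007, 0], [0, 0, -0.8], 20], [[-0.0026, 0.0009, 0], [0, 0, -1], 20], [[-0.0026, 0.0009, 0], [0, 0, -1], 20]])

```text
time: 21.08
eef_pos: [0.5018, -0.2466, 0.0982]
orientation: [2.522, 1.871, 0.001]
force: [7.7, 1.2, -5.7]
finger_gap: 0.0234
gripper_force: 8.0
```

carry_out(series=[[[-0.0004, 0.0001, 0], [0, 0, 0], 20], [[-0.0004, 0.0001, 0], [0, 0, 0], 20], [[0, 0, 0], [0, 0, 0], 45], [[0, 0, 0], [0, 0, 0], 65], [[0, 0, 0], [0, 0, 0], 65], [[0, 0, 0], [0, 0, 0], 65], [[0, 0, 0.02], [0, 0, 0], 65], [[0, 0, 0.06], [0, 0, 0], 65], [[0, 0, 0.1], [0, 0, 0], 65], [[0, 0, 0.12], [0, 0, 0], 65], [[0, 0, 0.12], [0, 0, 0], 65]])

```text
time: 22.45
eef_pos: [0.5015, -0.2466, 0.2195]
orientation: [2.52, 1.871, 0.002]
force: [0.7, 0.5, -0.7]
finger_gap: 0.0596
gripper_force: 0.0
```

Run:
```python
from h import *
s=env.read_state();print(s['time'],s['eef_pos'],s['force'])
d=snap('wrist','w7.png');P=pts(d);z=P[...,2]
for n,c,R,lo,hi in(('handle',(.5022,-.247),.025,.07,.13),('sleeve',(.5456,-.098),.034,.106,.12)):
    m=(np.hypot(P[...,0]-c[0],P[...,1]-c[1])<R)&(z>lo)&(z<hi)
    q=(P[m][:,:2]*1000).astype(np.float32);print(n,len(q),cv2.minEnclosingCircle(q.reshape(-1,1,2)) if len(q) else 0,np.percentile(P[m][:,2],[2,50,98]) if len(q) else 0)
snap('scene','scene7.png')
```

```text
22.45 [ 0.50148983 -0.24662586  0.21947075] [ 0.6690875   0.48872483 -0.73529774]
handle 925 ((502.24932861328125, -246.43545532226562), 12.32616901397705) [0.07450653 0.11825625 0.12273245]
sleeve 3885 ((545.396484375, -97.9332504272461), 28.0904598236084) [0.11272006 0.11600271 0.11782325]
```

View pics/w7.png

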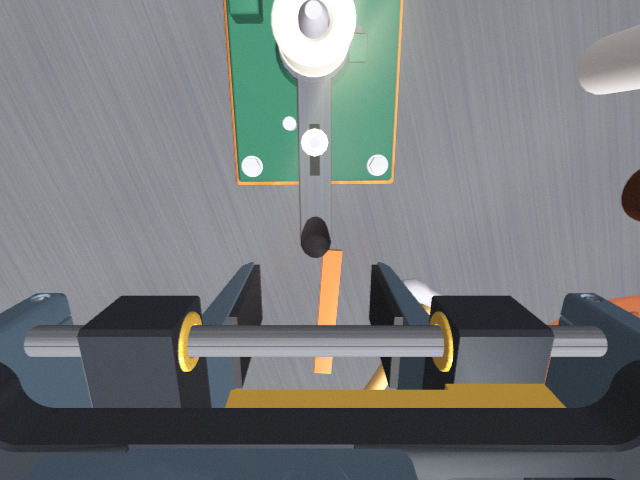

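View pics/scene7.png

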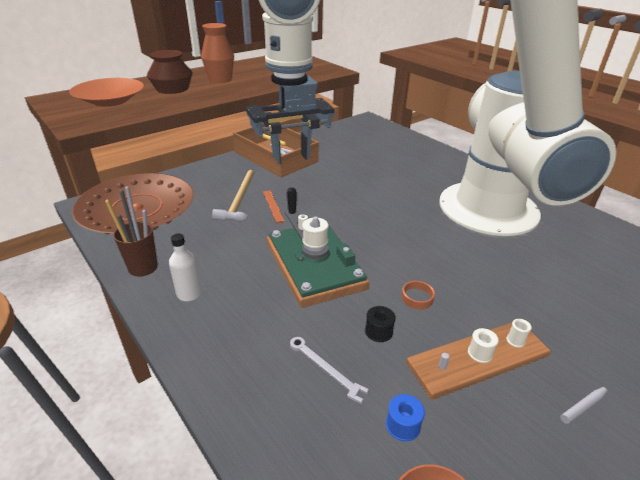

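The wrist view shows the lever lying along the plate axis against the stop bolt at (290,124). The sleeve is seated on the hub at (314,35). The scene view shows everything else where it lay, so I'm handing in.

```bash
python3 -c "
from bench import env
print(env.job_done())"
```

```text
the job is handed in; nothing more can be done
None
```

The job is handed in at about 22 s (no verdict was returned): the large sleeve is clicked home on the hub and was held at 13–15 N for over two seconds, the lever is against its stop, both are released, and nothing else was moved.

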